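# Clear the finished stones from the cutting machine's catch tray

## Robot

A 7-joint arm with a two-finger parallel gripper is mounted at the origin on the work surface. World frame = base frame: x ahead of the robot, y to its left, z up, the work surface at z = 0. Lengths are in mm, angles in rad, forces in N, time in s.
With the tool pointing down it reaches from about 400 to 875 mm from the base axis. Payload 4.4 kg.
Tool frame: the origin (TCP) lies midway between the tips of the shut fingers; the grasp point (between the pads) lies 19 mm behind it; z points along the fingers, y is the line along which they close (so a half turn about z gives the same grasp; the last joint's range is limited). The gripper opens to 85 mm and grips with 20 to 120 N. Pads are 22 mm wide; open, the fingers measure 114 mm over their backs; the gripper's body (76 mm by 85 mm) begins 54 mm behind the grasp point. The pads swing forward as they close: fully open they stand 13 mm farther back than shut.
Start: joints at [1.188, 0.628, 0.038, 1.517, -0.027, 0.996, -0.02], TCP at [202.521, -617.659, 231.313] pointing down, gripper open.
Joint ranges: [-3.06, 3.06], [-0.37, 2.12], [-1.25, 1.32], [0.18, 2.47], [-1.1, 4.24], [0.23, 1.98], [-2.94, 2.94]. Speed limits (rad/s): [2.57, 2.57, 3.14, 3.14, 3.14, 3.14, 3.14].

## Interface

Orientations are given as [roll, pitch, yaw] about the fixed x, y, z axes, in that order (R = Rz(yaw) Ry(pitch) Rx(roll)).
In Python, from cell import ctrl gives the robot as it stands.
- The arm moves only by the shell command python3 -m crank 'ROWS' [OPENING]. ROWS is JSON, a list that holds one entry, the list of rows, each a list of 4 numbers: the shift along the tool's x, y, z normalised to -1 to 1, where 1 is 2.5 cm, then the turn about the tool's z normalised to -1 to 1, where 1 is 0.08 rad. In form: [[[dx, dy, dz, turn], ...]]. A call has 1 to 12 rows; each row shifts and turns the commanded pose from where the row before left it, along the tool's axes as they then stand; what a row does not reach is not made up. A row lasts 1/12 s, in which the tool goes at most 41.7 mm and 7.16 degrees, less where a joint would pass 70% of its speed; a pose out of reach is approached as far as the arm can. A call with a number of a shift or a turn outside -1 to 1 is refused whole. A call with a gripper value outside its range is refused whole. OPENING is the closure, from -1 (fully open) to 1 (shut), set as the call begins (- or left out, the last holds). The fingers move at their own pace and stop on an object; the grip force is fixed at half the most. Time passes only in rows, so rows that do not move let the fingers close. It gives the time, the measured TCP pose, the force, the opening and the grip force at its end, in the units of the state.
- ctrl.read_state(): the state, without advancing time (a new reading comes with each control period).
- ctrl.get_image(name): name is "side" or "top"; returns a dict with "img" (384x512x3 uint8, red, green, blue), "intrinsics" (3x3 intrinsics, pixels), "extrinsics" (4x4, takes a point from camera to world coordinates). Camera axes: x right, y up, looking along -z (the intrinsics and any distortion apply to the point x, -y, -z); pixel columns grow to the right and rows downward; lengths in mm; the calibration is good to about 2 mm. A picture is of the moment at which its call begins. There is no depth.
- ctrl.finish_job(): hands the job in; it is judged then, once.
Trained networks look in the newest picture that a camera, given by its name, has taken for a name from the list of things; names that differ only in an ending like _2 or _b are one class to them, and where a whole thing is asked for, a point or a joint stands for the part that bears it (a point fixed in the world has none). Each returns a list of dicts, best first, with "confidence" (0 to 1); they miss things now and then, are a little off and sometimes report something else, mostly with a low value. They report only what shows in the picture. A call takes as long as a camera call. They do not tell look-alikes from the thing itself.
- ctrl.find_in(camera, target): "position" ([row, column] in pixels, amid what is visible of it).
- ctrl.trace(camera, target): "mask" (384x512 bool, what is visible of it) and "position" ([row, column] in pixels, amid what is visible of it).
- ctrl.place_of(camera, target): "position" ([row, column] in pixels: a listed point, or the origin of a listed thing).
The state is a dict: "clock": time; "qpos": joint angles; "qd": joint speeds; "tau": joint torques, N m; "eef_pos": TCP position; "tool_rot": TCP orientation; "force": force on the tool from outside, world axes, zero at the start; "torque": the same for the moment, N m; "width": finger opening in mm; "gripper_force": force on a finger pad.
Only numpy, scipy, OpenCV 4.12 (cv2) and the standard library are available. Lean on these libraries where they do the work, as an engineer would, in place of code of your own. Each camera call takes 0.05 s, during which the arm holds its last target. There are 200 camera calls.

## Task

Slide the two finished blue stones over the open edge of the machine's catch tray into the orange box waiting below it, without lifting them, and leave the unfinished grey blank in the tray. Then slide the box along the bench, without lifting it, until its whole body is on the green mat (only the pull bar may overhang), with both stones still in it. Leave the other things on the bench where they are.

Things in the scene. Friction and masses are not known exactly. Their poses are not given: they have to be found in the camera images.
- tray: Catch tray, one fixed piece with the grey machine. Metal floor 260 (x) by 205 mm (y), its top 50 mm above the bench, 6 mm thick; rims 20 mm higher on three sides, none on the -y side, where the floor overhangs 35 mm. Origin: at bench level below the middle of that open edge; x along the edge, y into the tray (back rim at 205 mm), z up
- guard (a point): Foremost point of the machine's clear round guard (112 mm across, axis along the tray's y, 140 mm above the bench); the tall headstock begins 52 mm behind it
- tote: Orange open box, 270 mm (x) by 150 mm (y), 40 mm high, walls and floor 5 mm, about 0.45 kg, standing loose on the bench with its +y wall just under the tray's open edge. Origin: centre of its underside; z up. A black pull bar stands off its -y wall.
- tote_bar (a point): Middle of the box's black pull bar: 120 mm long along the box's x, 10 mm thick, from 27 to 39 mm above the bench, parallel to the -y wall with a 45 mm wide gap between them
- mat: Green mat, 330 mm (x) by 220 mm (y), let in flush with the bench top, to the right of the box. Origin: its centre, at bench level; x and y along its sides
- rough: Unfinished stone: dull grey round blank, 46 mm across, 20 mm high, in the tray. Origin: centre of its underside
- tote_corner0 (a point): Outer bottom corner of the box (+x, +y)
- tote_corner1 (a point): Outer bottom corner of the box (+x, -y)
- tote_corner2 (a point): Outer bottom corner of the box (-x, +y)
- tote_corner3 (a point): Outer bottom corner of the box (-x, -y)
- stone_a: Finished stone: glossy blue step-cut slab, 42 mm (x) by 50 mm (y) at the foot, 16 mm high, 85 g, lying flat in the tray. Origin: centre of its underside
- stone_a_center (a point): Centre of that finished stone, 8 mm above its underside
- stone_b: Finished stone: glossy blue step-cut slab, 42 mm (x) by 50 mm (y) at the foot, 16 mm high, 85 g, lying flat in the tray. Origin: centre of its underside
- stone_b_center (a point): Centre of that finished stone, 8 mm above its underside
- jar: Bystander: white jar with a black cap, 60 mm across, 70 mm high, standing at the back of the bench
- oil: Bystander: yellow bottle with a red cap, 56 mm across, 150 mm high, standing at the back of the bench
- dop: Bystander: brass stone holder, 28 mm across, 62 mm high, standing on the bench on the robot's side
- driver: Bystander: screwdriver 180 mm long lying on the bench along its right side
- calipers: Bystander: calipers with a black sliding head, 180 mm long, lying on the bench on the robot's side
There are look-alikes about, which are no part of the job. What is shaped like the stone_a but brown is not meant.

How it is judged:
By the outcome, as a careful person would: the job done as asked, in the order asked, and still so for the second after the job is handed in, with the robot touching nothing.
It also fails if it takes over 58 s, if anything falls off the work surface, if the arm or the gripper's body presses on something with over 40 N, if the wrist force passes 120 N, or if a joint passes its speed limit or range.

## Working session

There is one attempt and no reset: what is moved stays moved. The work goes in short steps, Python scripts to look and compute and a shell command to move; the robot and the scene stay as the last step left them, time stands still between calls to the robot, and variables do not carry over. Pictures are saved under pics/ and viewed, at most 10 in all, crops included, and the job is handed in when it is done.

```bash
mkdir -p pics; ls
cat > h.py <<'E'
import numpy as np,cv2
from cell import ctrl
def cam(n):
    d=ctrl.get_image(n); return d['img'],np.array(d['intrinsics']),np.array(d['extrinsics'])
def ray(K,E,rc):
    r,c=rc; d=np.linalg.inv(K)@[c,r,1.]; d=np.array([d[0],-d[1],-d[2]])
    return E[:3,3],E[:3,:3]@d
def atz(K,E,rc,z):
    o,d=ray(K,E,rc); return o+d*(z-o[2])/d[2]
def proj(K,E,p):
    q=np.linalg.inv(E)@np.append(p,1); q=K@[q[0],-q[1],-q[2]]; return q[:2]/q[2]
E
python3 - <<'E'
from h import *
s=ctrl.read_state(); print({k:np.round(s[k],3).tolist() for k in s})
Z=dict(tote=0,tote_bar=39,mat=0,rough=50,tote_corner0=0,tote_corner1=0,tote_corner2=0,tote_corner3=0,stone_a_center=58,stone_b_center=58,tray=0,guard=140,dop=0,calipers=0,driver=0,jar=0,oil=0)
for n in ('top','side'):
    im,K,E=cam(n); cv2.imwrite(f'pics/{n}0.png',im[:,:,::-1]); print(n,E[:3,3].round())
    for t,z in Z.items():
        for d in ctrl.place_of(n,t)[:4]:
            print(t,round(d['confidence'],2),np.round(d['position']).astype(int),atz(K,E,d['position'],z).round(0)[:2])
E
```

```text
pics
{'clock': 0.0, 'qpos': [1.188, 0.629, 0.038, 1.518, -0.027, 0.996, -0.02], 'qd': [0.001, 0.001, -0.001, -0.001, -0.001, 0.002, 0.002], 'tau': [-0.0, -56.341, 1.227, -19.345, 0.011, 0.01, -0.0], 'eef_pos': [202.302, -617.051, 230.413], 'tool_rot': [-3.14, 0.0, 0.317], 'force': [-0.225, -0.319, 0.006], 'torque': [0.014, -0.038, -0.051], 'gripper_force': 0.0, 'width': 85.439}
top [ 392. -102. 1396.]
tote 0.69 [187 219] [563.  21.]
tote_bar 0.59 [188 258] [558. -97.]
mat 0.8 [201 307] [ 528. -244.]
mat 0.36 [149 165] [678. 189.]
rough 0.51 [175 168] [589. 165.]
tote_corner0 0.94 [141 244] [707. -51.]
tote_corner0 0.76 [136 197] [718.  93.]
tote_corner0 0.56 [232 236] [431. -33.]
tote_corner0 0.55 [225 186] [449. 116.]
tote_corner1 0.94 [141 244] [707. -51.]
tote_corner1 0.76 [136 197] [718.  93.]
tote_corner1 0.56 [232 236] [431. -33.]
tote_corner1 0.55 [225 186] [449. 116.]
tote_corner2 0.94 [141 244] [707. -51.]
tote_corner2 0.76 [136 197] [718.  93.]
tote_corner2 0.56 [232 236] [431. -33.]
tote_corner2 0.55 [225 186] [449. 116.]
tote_corner3 0.94 [141 244] [707. -51.]
tote_corner
[... 1064 characters left out ...]
71 [218 188] [704. -60.]
tote_corner1 0.63 [233 284] [437. -47.]
tote_corner2 0.71 [218 188] [704. -60.]
tote_corner2 0.63 [233 284] [437. -47.]
tote_corner3 0.71 [218 188] [704. -60.]
tote_corner3 0.63 [233 284] [437. -47.]
stone_a_center 0.8 [267 176] [668. 164.]
stone_a_center 0.74 [203 167] [757. -50.]
stone_a_center 0.55 [284 307] [369. 165.]
stone_a_center 0.53 [185 256] [ 531. -170.]
stone_b_center 0.76 [289 240] [515. 202.]
guard 0.6 [297 141] [685. 317.]
guard 0.18 [182 177] [719. -39.]
dop 0.59 [338 325] [323. 253.]
calipers 0.56 [184 349] [ 258. -301.]
driver 0.62 [135 253] [ 591. -530.]
jar 0.68 [183 179] [ 774. -210.]
jar 0.57 [234 287] [428. -45.]
oil 0.92 [227 152] [791. -10.]
```

Run:
```python
import cv2
a=cv2.imread('pics/top0.png')[80:320,80:420];cv2.imwrite('pics/top0c.png',cv2.resize(a,(800,565),interpolation=cv2.INTER_CUBIC))
a=cv2.imread('pics/side0.png')[120:384,100:400];cv2.imwrite('pics/side0c.png',cv2.resize(a,(680,598),interpolation=cv2.INTER_CUBIC))
```

```text
(no output)
```

View pics/top0c.png

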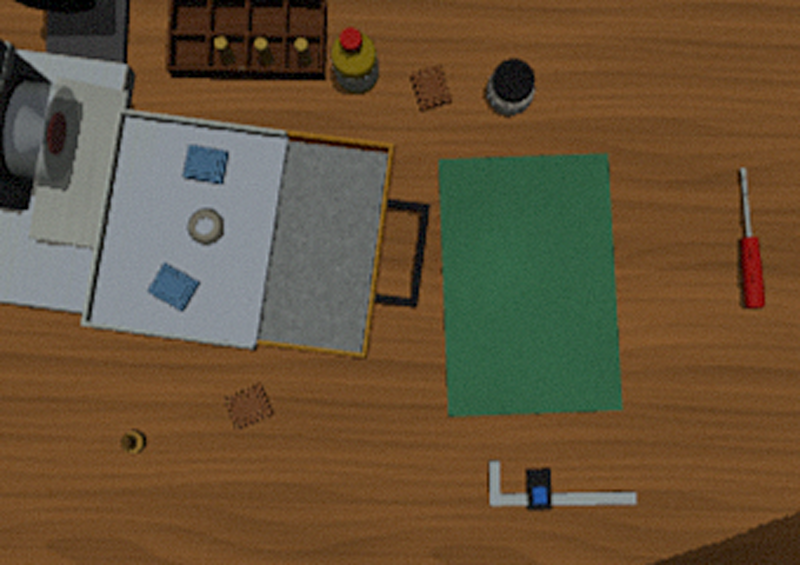

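View pics/side0c.png

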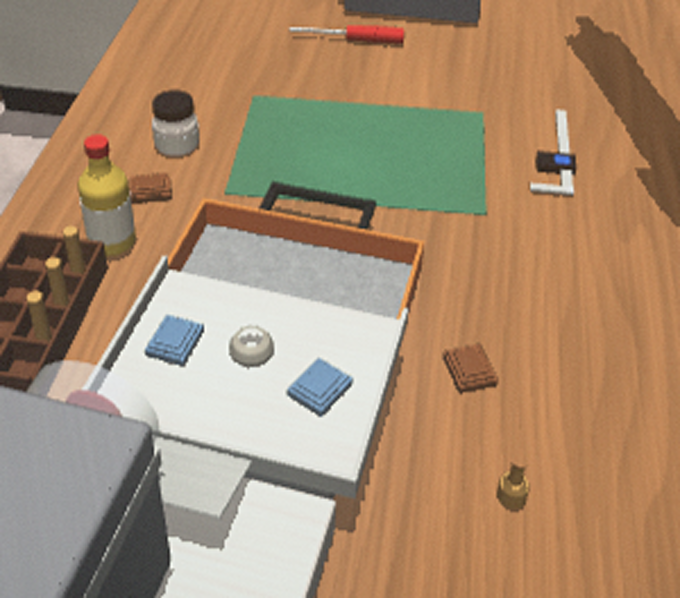

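The top view shows the tray open toward world -y. The blue stones are at crop (206,163) and (174,287), with the blank between them at (205,226). The tote is aligned with the tray, its bar is at (420,255), and the mat is to the right. Both views show the brown decoys off the tray. Next I'll measure precisely.

```bash
cat >> h.py <<'E'
T0=None
def quad(mask,K,E,z):
    c=max(cv2.findContours(mask.astype(np.uint8),0,1)[0],key=cv2.contourArea)[:,0,::-1]
    w=np.array([atz(K,E,p,z)[:2] for p in c],np.float32)
    return cv2.minAreaRect(w)
def blue(im):
    h=cv2.cvtColor(im,cv2.COLOR_RGB2HSV); return cv2.inRange(h,(95,70,60),(125,255,255))
def green(im):
    h=cv2.cvtColor(im,cv2.COLOR_RGB2HSV); return cv2.inRange(h,(65,80,40),(90,255,255))
def stones(n,z=60):
    im,K,E=cam(n); N,l,st,ce=cv2.connectedComponentsWithStats(blue(im))
    return [(st[i,4],ce[i].round(1).tolist(),atz(K,E,ce[i][::-1],z)[:2].round(1).tolist(),quad(l==i,K,E,z)) for i in range(1,N) if st[i,4]>40],(im,K,E)
E
python3 - <<'E'
from h import *
C=[]
for n in('top','side'):
    s,(im,K,E)=stones(n)
    for q in s: print(n,q)
    print('mat',quad(green(im)>0,K,E,0)); C.append((n,K,E))
    for t,z in (('tote',25),('tray',50)):
        r=ctrl.trace(n,t)
        if r: print(t,r[0]['confidence'],r[0]['mask'].sum(),quad(r[0]['mask'],K,E,z))
    for nm,rc,z in ([('edge far',(80+135/2.353,80+287/2.353),50),('edge near',(80+348/2.353,80+258/2.353),50),('tote far',(80+147/2.353,80+393/2.353),40),('tote near',(80+355/2.353,80+365/2.353),40),('bar far',(80+204/2.353,80+429/2.353),39),('bar near',(80+305/2.353,80+416/2.353),39)] if n=='top' else [('edge far',(120+270/2.266,100+163/2.266),50),('edge near',(120+316/2.266,100+404/2.266),50),('tote far',(120+203/2.266,100+205/2.266),40),('tote near',(120+242/2.266,100+423/2.266),40),('bar far',(120+185/2.266,100+272/2.266),39),('bar near',(120+202/2.266,100+376/2.266),39)]):
        print(n,nm,atz(K,E,rc,z).round())
E
```

```text
top (np.int32(225), [166.8, 149.2], [664.4, 171.4], ((663.8200073242188, 170.9590301513672), (49.32917404174805, 41.15583801269531), 81.1263427734375))
top (np.int32(242), [153.2, 201.4], [511.2, 203.8], ((511.1528015136719, 203.80499267578125), (49.446998596191406, 40.34223175048828), 61.47237777709961))
top (np.int32(54), [309.0, 289.9], [270.0, -245.4], ((269.799560546875, -245.4256591796875), (22.210237503051758, 16.8839054107666), 0.4673171937465668))
mat ((529.9844360351562, -236.4618682861328), (328.3301696777344, 218.0663299560547), 3.2389254570007324)
tote 0.56 4738 ((571.3482055664062, -4.692100524902344), (195.91098022460938, 279.55242919921875), 83.51872253417969)
tray 0.94 17962 ((643.355224609375, 363.2585144042969), (579.6548461914062, 335.654052734375), 80.2821273803711)
top edge far [704.  71.  50.]
top edge near [438.  98.  50.]
top tote far [693. -61.  40.]
top tote near [432. -32.  40.]
top bar far [ 622. -108.   39.]
top bar near [495. -94.  39.]
side (np.int32(64), [286.5, 4.8], [601.4, -1966.3], ((601.8788452148438, -1966.81298828125), (31.266939163208008, 215.
[... 326 characters left out ...]
), 81.11206817626953))
side (np.int32(328), [240.7, 289.7], [511.9, 205.1], ((511.8182373046875, 204.6951141357422), (49.0169792175293, 39.442359924316406), 60.66386795043945))
mat ((530.549560546875, -238.54586791992188), (327.0556945800781, 213.93821716308594), 3.1490724086761475)
tote 0.7 3741 ((570.085205078125, -29.531410217285156), (178.82501220703125, 276.88671875), 83.94908142089844)
tray 0.82 24844 ((669.191650390625, 278.65155029296875), (427.4548645019531, 419.3209533691406), 83.31297302246094)
side edge far [706.  73.  50.]
side edge near [441.  95.  50.]
side tote far [694. -54.  40.]
side tote near [431. -32.  40.]
side bar far [ 622. -102.   39.]
side bar near [493. -93.  39.]
```

```bash
python3 -m crank '[[[0,0,0,-1],[0,0,0,-1],[0,0,0,-1],[0,0,0,-1],[0,0,0,-1],[0,0,0,-1],[0,0,0,-1],[0,0,0,-1],[0,0,0,-1],[0,0,0,-1],[0,0,0,-1],[0,0,0,-1]]]' 0.67
cat > go.py <<'E'
# remaining shift in tool units to a target x y z yaw
import sys
from h import *
s=ctrl.read_state(); p=np.array(s['eef_pos']); y=s['tool_rot'][2]; t=np.array([float(a) for a in sys.argv[1:4]]); ty=float(sys.argv[4])
d=t-p; c,n=np.cos(ty),np.sin(ty)
print('pos',p.round(1),'yaw',round(y,3),'w',round(s['width'],1),'clk',round(s['clock'],2),'units dx,dy,dz,turn (after turning):',np.round([(d[0]*c+d[1]*n)/25,(d[0]*n-d[1]*c)/25,-d[2]/25,-((ty-y+np.pi)%(2*np.pi)-np.pi)/.08],2))
E
python3 go.py 669 215 150 1.466
```

```text
clock: 3.1
eef_pos: [202.4, -617.7, 231.3]
tool_rot: [-3.142, 0.0, 1.281]
force: [-0.4, 0.7, -0.5]
width: 14.2
gripper_force: 0.0
pos [ 202.4 -617.7  231.3] yaw 1.281 w 14.2 clk 3.1 units dx,dy,dz,turn (after turning): [35.08 15.08  3.25 -2.32]
```

```bash
python3 -m crank '[[[0,0,0,-1],[0,0,0,-1],[0,0,0,-0.32],[1,0.43,0,0],[1,0.43,0,0],[1,0.43,0,0],[1,0.43,0,0],[1,0.43,0,0],[1,0.43,0,0],[1,0.43,0,0],[1,0.43,0,0],[1,0.43,0,0]]]'
python3 -m crank '[[[1,0.43,0,0],[1,0.43,0,0],[1,0.43,0,0],[1,0.43,0,0],[1,0.43,0,0],[1,0.43,0,0],[1,0.43,0,0],[1,0.43,0,0],[1,0.43,0,0],[1,0.43,0,0],[1,0.43,0,0],[1,0.43,0,0]]]'; python3 go.py 669 215 150 1.466
```

```text
clock: 4.1
eef_pos: [323.6, -403.4, 231.5]
tool_rot: [3.141, 0.0, 1.461]
force: [0.3, -0.1, -0.4]
width: 13.8
gripper_force: 0.0
clock: 5.1
eef_pos: [484.4, -119.0, 231.5]
tool_rot: [3.141, 0.0, 1.461]
force: [0.0, -0.2, -0.8]
width: 14.1
gripper_force: 0.0
pos [ 484.4 -119.   231.5] yaw 1.461 w 14.1 clk 5.1 units dx,dy,dz,turn (after turning): [14.06  5.95  3.26 -0.06]
```

```bash
python3 -m crank '[[[1,0.43,0,0],[1,0.43,0,0],[1,0.43,0,0],[1,0.43,0,0],[1,0.43,0,0],[1,0.43,0,0],[1,0.43,0,0],[1,0.43,0,0],[1,0.43,0,0],[1,0.43,0,0],[1,0.43,0,0],[1,0.43,0,0]]]'
python3 -m crank '[[[1,0.4,0,0],[1,0.4,0,0],[0,0,0.9,0],[0,0,0.9,0],[0,0,0.9,0],[0,0,0,0]]]'; python3 go.py 669 215 54 1.466
```

```text
clock: 6.1
eef_pos: [645.0, 165.2, 231.3]
tool_rot: [3.141, 0.0, 1.461]
force: [1.5, -0.2, -0.1]
width: 14.0
gripper_force: 0.0
clock: 6.6
eef_pos: [666.7, 210.4, 158.7]
tool_rot: [-3.134, 0.004, 1.462]
force: [-0.9, -1.5, -1.0]
width: 14.0
gripper_force: 0.0
pos [666.7 210.4 158.7] yaw 1.462 w 14.0 clk 6.6 units dx,dy,dz,turn (after turning): [ 0.19  0.07  4.19 -0.05]
```

```bash
python3 -m crank '[[[0.1,0,1,0],[0.1,0,1,0],[0,0,0.9,0],[0,0,0.6,0],[0,0,0.3,0],[0,0,0,0],[0,0,0,0]]]'; python3 go.py 669 215 54 1.466
python3 - <<'E'
from h import *
im,_,_=cam('side'); cv2.imwrite('pics/s1.png',cv2.resize(im[200:384,100:356,::-1],(768,552)))
E
```

```text
clock: 7.18
eef_pos: [671.0, 216.8, 69.9]
tool_rot: [3.14, -0.001, 1.462]
force: [0.3, 0.4, 0.1]
width: 14.3
gripper_force: 0.0
pos [671.  216.8  69.9] yaw 1.462 w 14.3 clk 7.18 units dx,dy,dz,turn (after turning): [-0.08 -0.07  0.64 -0.05]
```

View pics/s1.png

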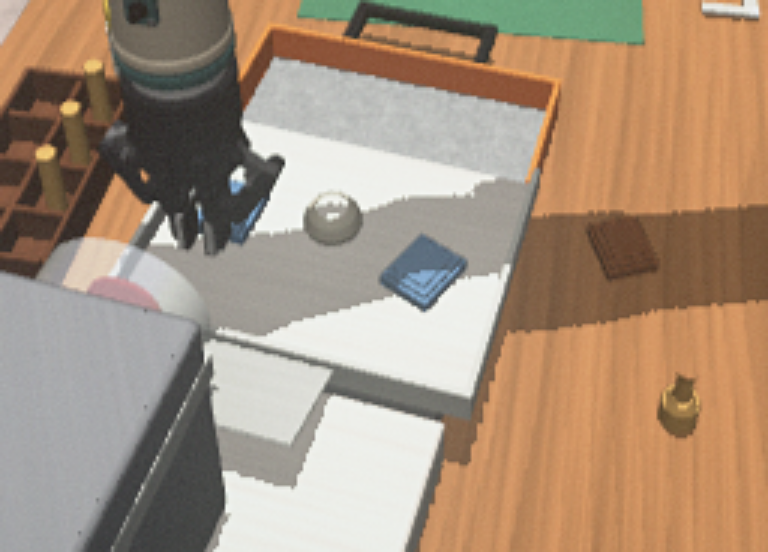

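The fingers at (200,235) are just behind stone A at (240,215), clear of the blank. Next I'll lower and push.

```bash
python3 -m crank '[[[0,0,0.4,0],[0,0,0.22,0],[0,0,0,0],[-0.3,0,0,0],[-0.4,0,0,0],[-0.4,0,0,0],[-0.4,0,0,0],[-0.4,0,0,0],[-0.4,0,0,0],[-0.4,0,0,0],[-0.4,0,0,0],[-0.3,0,0,0]]]'; python3 go.py 669 215 54 1.466
python3 - <<'E'
from h import *
for n in('top','side'):
    for q in stones(n)[0]: print(n,q)
E
```

```text
clock: 8.23
eef_pos: [661.1, 130.4, 53.5]
tool_rot: [3.141, 0.0, 1.462]
force: [1.1, 0.3, 0.6]
width: 13.9
gripper_force: 0.4
pos [661.1 130.4  53.5] yaw 1.462 w 13.9 clk 8.23 units dx,dy,dz,turn (after turning): [ 3.4  -0.04 -0.02 -0.06]
top (np.int32(164), [195.5, 151.4], [659.5, 87.6], ((656.6630859375, 90.92070770263672), (41.989925384521484, 41.787471771240234), 84.90360260009766))
top (np.int32(54), [309.0, 290.1], [269.6, -245.3], ((269.7834167480469, -245.42579650878906), (22.24247169494629, 16.8839054107666), 0.4673171937465668))
side (np.int32(69), [322.3, 8.9], [384.4, -1930.6], ((400.81298828125, -1946.5823974609375), (65.01264190673828, 204.7320098876953), 17.9854736328125))
side (np.int32(333), [240.7, 289.7], [512.0, 205.2], ((511.8182373046875, 204.6951141357422), (49.0169792175293, 39.442359924316406), 60.66386795043945))
```

```bash
python3 -m crank '[[[-0.3,0,0,0],[-0.3,0,0,0],[-0.3,0,0,0],[-0.3,0,0,0],[-0.3,0,0,0],[-0.3,0,0,0],[-0.2,0,0,0],[0,0,0,0],[0,0,0,0]]]'; python3 go.py 516.6 253.2 54 1.466
python3 - <<'E'
from h import *
for n in('top','side'):
    for q in stones(n)[0]: print(n,q)
im,_,_=cam('side'); cv2.imwrite('pics/s2.png',cv2.resize(im[160:344,120:376,::-1],(768,552)))
E
```

```text
clock: 9.08
eef_pos: [655.7, 81.9, 53.3]
tool_rot: [3.142, -0.0, 1.461]
force: [0.4, -0.5, -0.6]
width: 14.2
gripper_force: 0.0
pos [655.7  81.9  53.3] yaw 1.461 w 14.2 clk 9.08 units dx,dy,dz,turn (after turning): [ 6.23 -6.25 -0.03 -0.06]
top (np.int32(222), [221.8, 157.6], [642.7, 10.7], ((641.6694946289062, 11.857170104980469), (48.86425018310547, 41.19800567626953), 82.87413024902344))
top (np.int32(218), [152.3, 201.5], [511.0, 206.4], ((511.3234558105469, 204.1020965576172), (48.88103103637695, 40.295162200927734), 61.68621826171875))
top (np.int32(53), [309.0, 290.0], [269.8, -245.5], ((269.799560546875, -245.4256591796875), (22.210237503051758, 16.8839054107666), 0.4673171937465668))
side (np.int32(195), [326.0, 7.0], [363.1, -1976.0], ((356.4407653808594, -1995.280517578125), (105.53005981445312, 272.0982360839844), 0.07722514122724533))
side (np.int32(76), [204.8, 236.5], [626.1, 59.6], ((628.3920288085938, 56.664466857910156), (52.24138259887695, 18.796314239501953), 83.39474487304688))
side (np.int32(330), [240.7, 289.7], [512.0, 205.0], ((511.8182373046875, 204.6951141357422), (49.0169792175293, 39.442359924316406), 60.66386795043945))
```

View pics/s2.png

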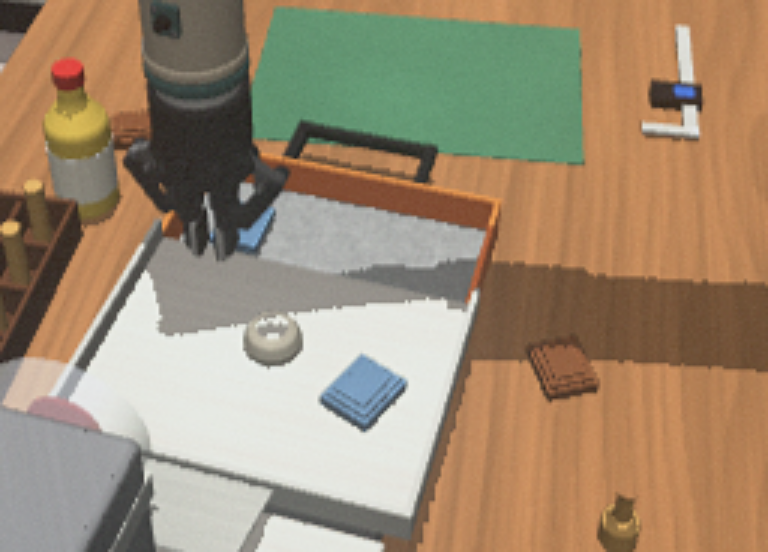

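Stone A lies flat in the tote at (255,228), and the blank has not moved. Next is B.

```bash
python3 -m crank '[[[0,0,-1,0],[0,0,-1,0],[0.7,-0.7,-1,0],[1,-1,0,0],[1,-1,0,0],[1,-1,0,0],[1,-1,0,0],[1,-1,0,0],[0.55,-0.55,0,0],[0,0,0,0],[0,0,0,0]]]'; python3 go.py 516.6 253.2 54 1.466
```

```text
clock: 10.15
eef_pos: [516.3, 256.7, 128.6]
tool_rot: [3.141, -0.001, 1.467]
force: [-0.1, -1.0, 0.2]
width: 14.0
gripper_force: 0.0
pos [516.3 256.7 128.6] yaw 1.467 w 14.0 clk 10.15 units dx,dy,dz,turn (after turning): [-0.14  0.03  2.98  0.01]
```

```bash
python3 -m crank '[[[0,0,1,0],[0,0,1,0],[0,0,0.6,0],[0,0,0.39,0],[0,0,0,0],[-0.3,0,0,0],[-0.4,0,0,0],[-0.4,0,0,0],[-0.4,0,0,0],[-0.4,0,0,0],[-0.4,0,0,0],[-0.3,0,0,0]]]'; python3 go.py 516.6 253.2 54 1.466
python3 - <<'E'
from h import *
for n in('top','side'):
    for q in stones(n)[0]: print(n,q)
E
```

```text
clock: 11.15
eef_pos: [510.3, 188.2, 53.9]
tool_rot: [3.141, 0.0, 1.461]
force: [-0.4, -0.1, 0.5]
width: 14.0
gripper_force: 0.3
pos [510.3 188.2  53.9] yaw 1.461 w 14.0 clk 11.15 units dx,dy,dz,turn (after turning): [ 2.61 -0.02 -0.   -0.06]
top (np.int32(235), [221.4, 157.9], [641.7, 11.7], ((641.63623046875, 11.631710052490234), (48.40855407714844, 41.20811080932617), 82.87413787841797))
top (np.int32(234), [171.3, 200.3], [515.5, 152.0], ((515.4739379882812, 152.077392578125), (50.16750717163086, 39.27755355834961), 83.97718811035156))
top (np.int32(55), [308.9, 290.0], [269.8, -245.3], ((269.799560546875, -245.4256591796875), (22.210237503051758, 16.8839054107666), 0.4673171937465668))
side (np.int32(218), [200.3, 234.3], [638.9, 53.9], ((639.21240234375, 53.14052200317383), (47.701499938964844, 38.75135803222656), 83.44215393066406))
side (np.int32(48), [242.8, 271.7], [515.8, 154.3], ((515.2173461914062, 154.78604125976562), (7.839853286743164, 41.401268005371094), 14.051265716552734))
```

```bash
python3 -m crank '[[[-0.3,0,0,0],[-0.4,0,0,0],[-0.4,0,0,0],[-0.4,0,0,0],[-0.35,0,0,0],[-0.3,0,0,0],[-0.3,0,0,0],[-0.3,0,0,0],[-0.3,0,0,0],[-0.3,0,0,0],[-0.3,0,0,0],[0,0,0,0]]]';python3 -m crank '[[[0,0,0,0],[0,0,-1,0],[0,0,-1,0],[0,0,-1,0],[0,0,-1,0]]]' ; python3 go.py 559 -96 14 -0.1
python3 - <<'E'
from h import *
for n in('top','side'):
    for q in stones(n)[0]: print(n,q)
im,_,_=cam('side'); cv2.imwrite('pics/s3.png',cv2.resize(im[160:344,120:376,::-1],(768,552)))
E
```

```text
clock: 12.25
eef_pos: [499.9, 96.8, 53.4]
tool_rot: [-3.141, 0.002, 1.46]
force: [0.4, -0.7, 1.0]
width: 14.1
gripper_force: 0.0
clock: 12.67
eef_pos: [500.1, 100.1, 154.6]
tool_rot: [-3.141, -0.001, 1.464]
force: [0.8, -0.2, -0.9]
width: 14.1
gripper_force: 0.0
pos [500.1 100.1 154.6] yaw 1.464 w 14.1 clk 12.67 units dx,dy,dz,turn (after turning): [ 3.13  7.57  5.63 19.55]
top (np.int32(236), [221.4, 157.9], [641.8, 11.8], ((641.6648559570312, 11.78146743774414), (48.719173431396484, 41.20982360839844), 82.9023208618164))
top (np.int32(238), [214.0, 206.8], [499.1, 28.8], ((499.0955505371094, 28.73253059387207), (48.24491500854492, 40.39200210571289), 82.41609954833984))
top (np.int32(54), [308.9, 289.9], [270.0, -245.3], ((269.799560546875, -245.4256591796875), (22.210237503051758, 16.8839054107666), 0.4673171937465668))
side (np.int32(219), [200.3, 234.2], [638.9, 53.7], ((639.21240234375, 53.14052200317383), (47.701499938964844, 38.75135803222656), 83.44215393066406))
side (np.int32(241), [255.6, 246.3], [498.6, 70.9], ((499.1401062011719, 72.07791137695312), (52.02329635620117, 39.335655212402344), 83.88932037353516))
```

View pics/s3.png

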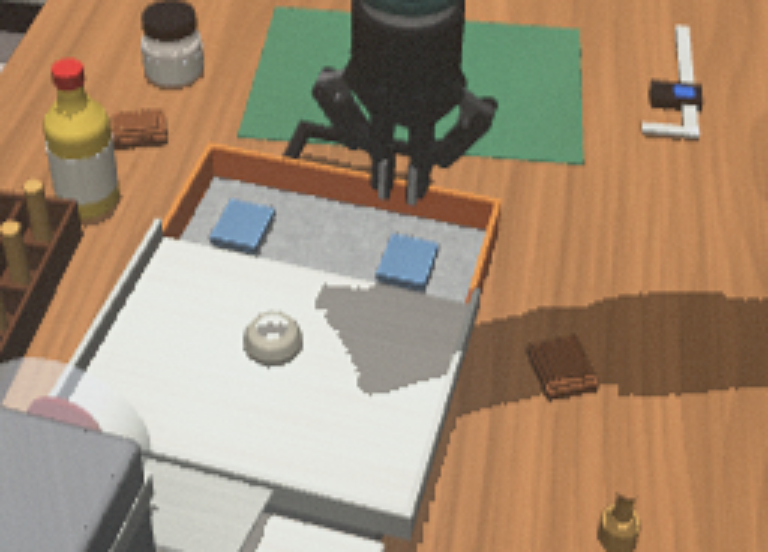

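Both stones are in the tote, at (243,225) and (407,260), and the blank is still in the tray at (272,338). Next I'll turn the tool and go to the bar.

```bash
python3 -m crank '[[[0,0,0,1],[0,0,0,1],[0,0,0,1],[0,0,0,1],[0,0,0,1],[0,0,0,1],[0,0,0,1],[0,0,0,1],[0,0,0,1],[0,0,0,1],[0,0,0,1],[0,0,0,1]]]' -0.06
python3 -m crank '[[[0,0,0,1],[0,0,0,1],[0,0,0,1],[0,0,0,1],[0,0,0,1],[0,0,0,1],[0,0,0,1],[0,0,0,0.6],[0.4,1,0,0],[0.4,1,0,0],[0.4,1,0,0],[0.4,1,0,0]]]'; python3 go.py 558 -95 14 -0.105
python3 - <<'E'
from h import *
for n in('top','side'):
    im,K,E=cam(n)
    for d in ctrl.place_of(n,'tote_bar')[:3]: print(n,d['confidence'],atz(K,E,d['position'],33).round(1))
E
```

```text
clock: 13.82
eef_pos: [499.6, 99.5, 152.4]
tool_rot: [-3.141, 0.002, 0.499]
force: [-0.2, 0.1, -0.3]
width: 44.9
gripper_force: 0.0
clock: 14.82
eef_pos: [529.1, -5.0, 152.4]
tool_rot: [3.141, 0.002, -0.104]
force: [0.7, -0.3, -0.2]
width: 45.6
gripper_force: 0.0
pos [529.1  -5.  152.4] yaw -0.104 w 45.6 clk 14.82 units dx,dy,dz,turn (after turning): [1.53 3.46 5.53 0.01]
top 0.76 [551.6 -99.9  33. ]
top 0.23 [706.2 353.   33. ]
side 0.6 [561.4 -85.5  33. ]
```

```bash
python3 -m crank '[[[0.4,0.9,0,0],[0.4,0.9,0,0],[0.4,0.9,0,0],[0.3,0.7,0,0],[0,0,1,0],[0,0,1,0],[0,0,1,0],[0,0,0.4,0],[0,0,0,0],[0,0,0,0]]]'; python3 go.py 558 -95 14 -0.105
python3 - <<'E'
from h import *
im,_,_=cam('side'); a=cv2.resize(im[150:290,190:330,::-1],(500,500),interpolation=cv2.INTER_CUBIC)
cv2.imwrite('pics/s4.png',a)
E
```

```text
clock: 15.85
eef_pos: [557.8, -91.6, 68.4]
tool_rot: [-3.141, 0.001, -0.104]
force: [0.3, -0.1, 0.7]
width: 45.3
gripper_force: 0.0
pos [557.8 -91.6  68.4] yaw -0.104 w 45.3 clk 15.85 units dx,dy,dz,turn (after turning): [0.02 0.13 2.17 0.01]
```

View pics/s4.png

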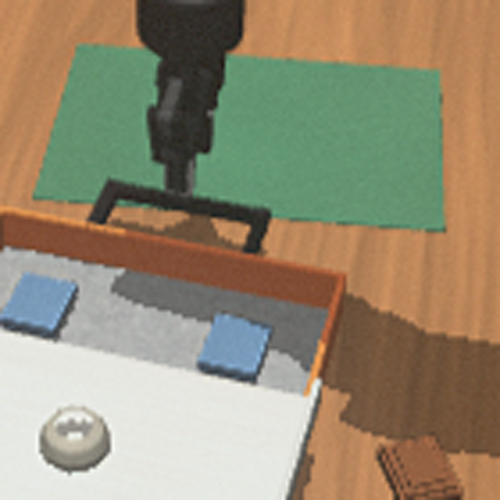

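The finger tips at (182,190) hover over the middle of the bar. I'll descend and grip it.

```bash
python3 -m crank '[[[0,0.1,0.6,0],[0,0,0.6,0],[0,0,0.5,0],[0,0,0.45,0],[0,0,0,0],[0,0,0,0]]]'; python3 go.py 558 -95 14 -0.105; python3 -m crank '[[[0,0,0,0],[0,0,0,0],[0,0,0,0],[0,0,0,0],[0,0,0,0],[0,0,0,0],[0,0,0,0],[0,0,0,0]]]' 1
```

```text
clock: 16.4
eef_pos: [557.6, -95.1, 14.7]
tool_rot: [-3.141, 0.001, -0.105]
force: [1.1, -0.1, 0.9]
width: 45.2
gripper_force: 0.0
pos [557.6 -95.1  14.7] yaw -0.105 w 45.2 clk 16.4 units dx,dy,dz,turn (after turning): [ 0.02 -0.01  0.03 -0.01]
clock: 17.07
eef_pos: [558.2, -95.7, 15.7]
tool_rot: [3.141, -0.002, -0.106]
force: [-1.0, -0.3, 5.6]
width: 8.8
gripper_force: 59.4
```

```bash
python3 -m crank '[[[0,0.1,0,0],[0,0.2,0,0],[0,0.3,0,0],[0,0.4,0,0],[0,0.4,0,0],[0,0.4,0,0],[0,0.4,0,-0.1],[0,0.4,0,-0.2],[0,0.4,0,-0.2],[0,0.4,0,-0.2],[0,0.4,0,-0.2],[0,0.4,0,-0.2]]]'; python3 go.py 537 -362 15 0.055
```

```text
clock: 18.07
eef_pos: [549.7, -197.6, 15.5]
tool_rot: [-3.139, -0.002, -0.015]
force: [1.4, 6.0, 4.3]
width: 9.0
gripper_force: 59.4
pos [ 549.7 -197.6   15.5] yaw -0.015 w 9.0 clk 18.07 units dx,dy,dz,turn (after turning): [-0.87  6.54  0.02 -0.88]
```

```bash
python3 -m crank '[[[-0.07,0.45,0,-0.2],[-0.07,0.5,0,-0.2],[-0.07,0.5,0,-0.2],[-0.07,0.5,0,-0.2],[-0.07,0.5,0,0],[-0.07,0.5,0,0],[-0.07,0.5,0,0],[-0.07,0.5,0,0],[-0.07,0.5,0,0],[-0.06,0.5,0,0],[-0.06,0.4,0,0],[-0.05,0.3,0,0]]]'; python3 -m crank '[[[0,0.2,0,0],[0,0.1,0,0],[0,0,0,0]]]';python3 go.py 537 -362 15 0.055
python3 - <<'E'
from h import *
for n in('top','side'):
    s,(im,K,E)=stones(n,13)
    for q in s: print(n,q)
    cv2.imwrite(f'pics/{n}5.png',im[:,:,::-1])
    for t in ('tote','tote_corner0'):
        for d in ctrl.place_of(n,t)[:4]: print(t,round(d['confidence'],2),atz(K,E,d['position'],0).round()[:2])
    r=ctrl.trace(n,'tote')
    if r: print(r[0]['confidence'],quad(r[0]['mask'],K,E,30))
im=cv2.imread('pics/top5.png')[110:290,200:400];cv2.imwrite('pics/t5.png',cv2.resize(im,(660,594),interpolation=cv2.INTER_CUBIC))
E
```

```text
clock: 19.07
eef_pos: [534.1, -340.2, 15.4]
tool_rot: [-3.139, -0.001, 0.047]
force: [-0.6, 4.6, 6.1]
width: 8.5
gripper_force: 59.5
clock: 19.32
eef_pos: [534.0, -347.7, 15.4]
tool_rot: [-3.139, -0.0, 0.047]
force: [-1.5, 3.1, 7.1]
width: 8.7
gripper_force: 59.6
pos [ 534.  -347.7   15.4] yaw 0.047 w 8.7 clk 19.32 units dx,dy,dz,turn (after turning): [ 0.09  0.58  0.02 -0.1 ]
top (np.int32(231), [300.8, 173.6], [607.6, -223.3], ((607.996337890625, -223.8874969482422), (39.36247253417969, 48.060089111328125), 1.127389907836914))
top (np.int32(243), [301.9, 223.0], [459.8, -228.1], ((459.98602294921875, -228.3470458984375), (41.374935150146484, 47.735740661621094), 1.1260790824890137))
tote 0.69 [ 523. -225.]
tote_corner0 0.87 [ 407. -303.]
tote_corner0 0.86 [ 669. -294.]
tote_corner0 0.77 [ 391. -152.]
tote_corner0 0.67 [ 656. -132.]
0.64 ((533.6876831054688, -248.40283203125), (272.6192626953125, 208.43881225585938), 2.6658828258514404)
side (np.int32(172), [330.1, 6.9], [334.3, -2154.8], ((332.1050720214844, -2177.28564453125), (309.6756896972656, 91.58602905273438), 83.39466094970703))
side (np.int32(136), [233.1, 181.3], [609.9, -233.1], ((610.03955078125, -233.3153533935547), (41.14423751831055, 49.46670150756836), 1.1756157875061035))
side (np.int32(105), [281.9, 186.0], [461.3, -236.1], ((461.4435119628906, -237.78207397460938), (40.020103454589844, 47.83667755126953), 0.019474247470498085))
tote 0.55 [ 538. -198.]
tote 0.46 [ 463. -261.]
tote 0.28 [ 610. -254.]
tote_corner0 0.87 [ 382. -154.]
tote_corner0 0.78 [ 668. -147.]
tote_corner0 0.76 [ 671. -293.]
tote_corner0 0.57 [ 412. -315.]
0.72 ((531.1472778320312, -240.35340881347656), (274.828369140625, 259.4306640625), 1.193109154701233)
```

View pics/t5.png

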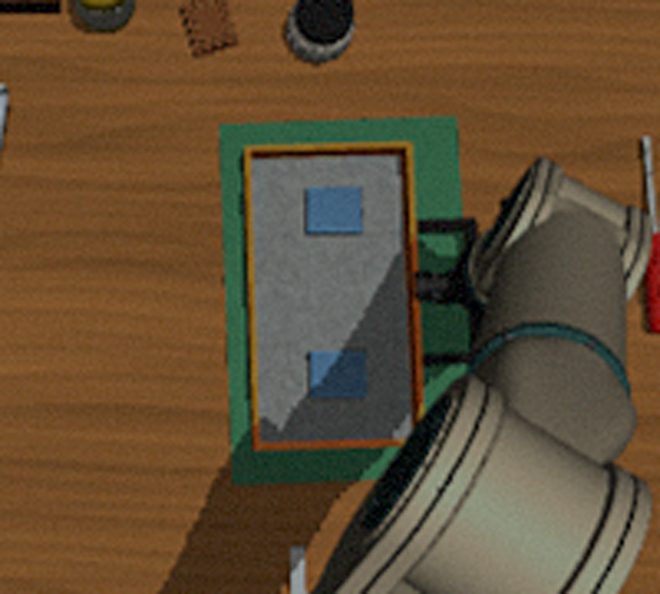

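The tote is on the mat with both stones inside. The margin is about 20 mm on the left (+y) side and larger on the right, so I'll pull a bit more to centre it, then release.

```bash
python3 -m crank '[[[0.04,0.2,0,0],[0.04,0.2,0,0],[0,0.15,0,0],[0,0,0,0],[0,0,0,0],[0,0,0,0]]]'; python3 -m crank '[[[0,0,0,0],[0,0,0,0],[0,0,0,0],[0,0,0,0],[0,0,0,0],[0,0,0,0]]]' -0.06; python3 -m crank '[[[0,0,-0.3,0],[0,0,-0.5,0],[0,0,-0.8,0],[0,0,-1,0],[0,0,-1,0],[0,0,-1,0],[0,0,-1,0],[0,1,-0.3,0],[0,1,0,0],[0,1,0,0],[0,0,0,0]]]'
python3 - <<'E'
from h import *
for n in('top','side'):
    s,(im,K,E)=stones(n,13)
    for q in s: print(n,q[:3])
    cv2.imwrite(f'pics/{n}6.png',im[:,:,::-1])
    for t,z in (('tote_corner0',0),('rough',50)):
        for d in ctrl.place_of(n,t)[:4]: print(t,round(d['confidence'],2),atz(K,E,d['position'],z).round()[:2])
a=cv2.imread('pics/side6.png')[100:320,80:360];cv2.imwrite('pics/s6.png',cv2.resize(a,(760,597),interpolation=cv2.INTER_CUBIC))
E
```

```text
clock: 20.22
eef_pos: [536.7, -361.1, 15.5]
tool_rot: [-3.139, -0.0, 0.047]
force: [-0.8, 3.0, 6.1]
width: 8.7
gripper_force: 59.6
clock: 20.72
eef_pos: [536.1, -362.9, 14.7]
tool_rot: [3.142, 0.0, 0.046]
force: [-0.8, -0.1, -0.3]
width: 44.8
gripper_force: 0.0
clock: 21.63
eef_pos: [538.0, -445.0, 164.4]
tool_rot: [3.134, -0.001, 0.04]
force: [-0.8, -1.1, -0.1]
width: 45.2
gripper_force: 0.0
top (np.int32(238), [305.0, 172.5], [611.2, -235.9])
top (np.int32(234), [306.4, 222.4], [462.0, -241.4])
top (np.int32(57), [308.9, 290.1], [265.1, -250.3])
tote_corner0 0.96 [ 394. -175.]
tote_corner0 0.95 [ 660. -151.]
tote_corner0 0.94 [ 673. -296.]
tote_corner0 0.67 [ 474. -244.]
side (np.int32(244), [327.6, 6.1], [350.0, -2169.1])
side (np.int32(138), [233.1, 178.7], [612.5, -246.0])
side (np.int32(140), [281.8, 182.9], [463.2, -251.4])
tote_corner0 0.97 [ 402. -336.]
tote_corner0 0.79 [ 665. -152.]
tote_corner0 0.79 [ 680. -314.]
tote_corner0 0.58 [ 387. -184.]
rough 0.79 [584. 170.]
```

View pics/s6.png

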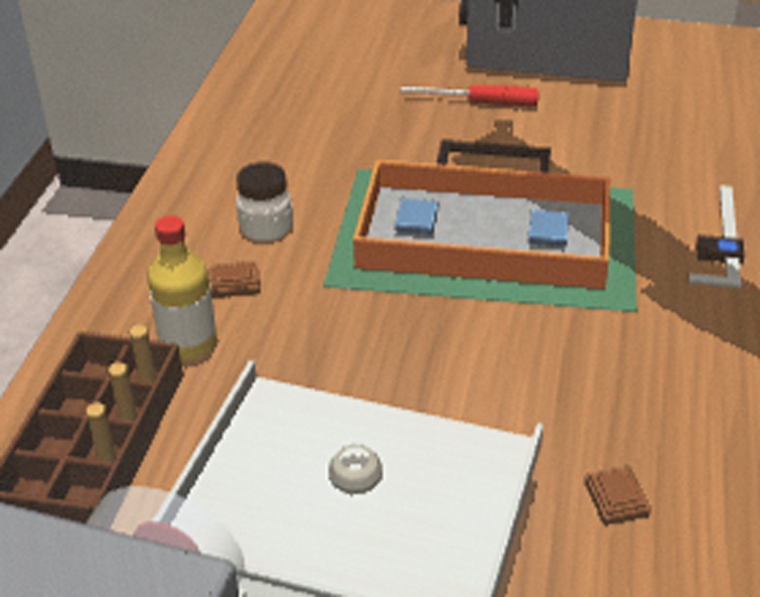

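The tote sits inside the mat with green showing around it. Both stones are in it at (415,215) and (548,226), the blank is still in the tray, and the bystanders have not moved.

```bash
python3 -c "
from cell import ctrl
print(ctrl.finish_job())"
```

```text
the job is handed in; nothing more can be done
None
```

The job is handed in: both blue stones are in the orange box, the box is fully on the green mat, the grey blank is still in the tray, and the other things on the bench were not moved; the clock read about 22 s of the 58 s allowed.

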